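# Seat the bottle stopper with mallet and hand press

## Robot

A 7-joint arm with a two-finger parallel gripper is mounted at the origin on the work surface. World frame = base frame: x ahead of the robot, y to its left, z up, the work surface at z = 0. Lengths are in m, angles in rad, forces in N, time in s.
With the tool pointing down it reaches from about 0.425 to 1.025 m from the base axis. Payload 9.4 kg.
Tool frame: the origin (TCP) lies between the finger pads; the fingertips stand 19 mm ahead of it and the grasp point (between the pads) is the TCP; z points along the fingers, y is the line along which they close (so a half turn about z gives the same grasp; the last joint's range is limited). The gripper opens to 93 mm and grips with 3 to 60 N. Pads are 15 mm wide; open, the fingers measure 128 mm over their backs; the gripper's body (75 mm by 188 mm) begins 65 mm behind the grasp point.
Start: joints at [-1.301, 0.599, -0.003, 1.599, 0.002, 0.943, -0.08], TCP at [0.246, 0.682, 0.211] pointing down, gripper open.
Joint ranges: [-2.57, 2.57], [-0.35, 1.97], [-1.29, 1.29], [0.11, 2.56], [-1.05, 4.19], [0.11, 1.86], [-2.63, 2.63]. Speed limits (rad/s): [2.22, 2.22, 3.01, 3.01, 3.14, 3.14, 3.14].

## Interface

Orientations are given as a unit quaternion [w, x, y, z].
In Python, from workcell import arm gives the robot as it stands.
- The arm moves only by the tool carry_out, never from a script. Its argument "commands" is text: rows parted by semicolons, each of 4 numbers parted by spaces: the shift along the tool's x, y, z in mm, then the turn about the tool's z in degrees. A call has 1 to 5 rows; each row shifts and turns the commanded pose from where the row before left it, along the tool's axes as they then stand; what a row does not reach is not made up. A row lasts 1/8 s, in which the tool goes at most 62.5 mm and 10.7 degrees, less where a joint would pass 70% of its speed; a pose out of reach is approached as far as the arm can. A call with a gripper value outside its range is refused whole. "jaw" is the closure, from 0 (fully open) to 1 (shut), set as the call begins (left out, the last holds). The fingers move at their own pace and stop on an object; "force" is the grip in N (left out, the last holds). Time passes only in rows, so rows that do not move let the fingers close. It gives the time, the measured TCP pose, the force, the opening and the grip force at its end, in the units of the state.
- arm.state(): the state, without advancing time (a new reading comes with each control period).
- arm.snapshot(name): name is "side" or "top" or "wrist"; returns the picture (384x512x3 uint8, blue, green, red); there is no depth.
- arm.camera_model(name): a dict with "camera_matrix" (3x3 intrinsics, pixels), "world_from_camera" (4x4, takes a point from camera to world coordinates). Camera axes: x right, y down, z forward; pixel columns grow to the right and rows downward; lengths in m; the calibration is good to about 2 mm. A picture is of the moment at which its call begins: read the wrist's pose just before it. camera_model takes no time and is no camera call; for the wrist camera it gives the pose at the moment of the call.
- arm.finish_job(): hands the job in; it is judged then, once.
The state is a dict: "time": time; "joints": joint angles; "dq": joint speeds; "joint_efforts": joint torques, N m; "position": TCP position; "eef_rot": TCP orientation; "ft_force": force on the tool from outside, world axes, zero at the start; "ft_torque": the same for the moment, N m; "finger_gap": opening from 0.0 (shut) to 1.0 (fully open); "grip_force": force on a finger pad.
Only numpy, scipy, OpenCV 4.12 (cv2) and the standard library are available. Lean on these libraries where they do the work, as an engineer would, in place of code of your own. Each camera call takes 0.05 s, during which the arm holds its last target. There are 200 camera calls.

## Task

Pick up the mallet by its handle and use its head to knock down the sprung plunger of the hand press that holds the amber bottle, until the stopper is fully home in the bottle. Leave the plunger of the empty press alone, and do not push the loaded press's plunger with the fingers. Then set the mallet back on the bench, standing on its head as you found it, and let go.

Things in the scene. Friction and masses are not known exactly. Their poses are not given: they have to be found in the camera images.
- mallet_grip (a point): Grip point on the flat wooden handle (18 mm wide, 24 high, level) of a mallet standing on its white head, a cylinder 46 mm across, 64 tall. The point is 32 mm above the lower face; x axis runs along the handle to the head, whose axis is 45 mm off along +x; z up. Wood runs 22 to 137 mm from the head's axis. Weighs 0.22 to 0.35 kg, balanced some 15 to 20 mm from the head's axis.
- ram_top (a point): Top centre of the plunger cap (34 mm across) on the loaded press: fixed steel portal, base 80 x 100 mm, posts along y, beam top 116 mm high, amber bottle 44 mm across under the plunger. z up; 156 mm above the bench at rest. Goes straight down: 3 mm free, then pushes the stopper, firm stop 15 mm below rest; about 5 N spring plus 4 N stopper friction. Springs back up. The empty press has no bottle.
- stopper (a joint): How far the grey rubber stopper has been pushed into the amber bottle, m: 0 to 0.002 at the start (standing 14 to 16 mm proud), 0.012 fully home (4 mm proud). It stays where it is pushed.
- spare_ram (a joint): How far the plunger of the empty press, which stands beside the loaded one on either hand, is pressed down, m: 0 at rest, 0.016 at its stop. Leave it alone.
Not all that is in view belongs to the job. What is shaped like the part that bears spare_ram but yellow is not meant. Of the things that look like the part that bears mallet_grip, the smaller one is meant.

How it is judged:
By the outcome, as a careful person would: the job done as asked, in the order asked, and still so for the second after the job is handed in, with the robot touching nothing.
It also fails if it takes over 48 s, if anything falls off the work surface, if the arm or the gripper's body presses on something with over 40 N, if the wrist force passes 120 N, or if a joint passes its speed limit or range.

## Working session

There is one attempt and no reset: what is moved stays moved. The work goes in short steps, Python scripts to look and compute and a tool call to move; the robot and the scene stay as the last step left them, time stands still between calls to the robot, and variables do not carry over. Pictures are saved under pics/ and viewed, at most 10 in all, crops included, and the job is handed in when it is done.

Besides the shell and the picture viewer there is one more tool, called by a JSON object that holds its "name" and its "arguments", one argument or row to a line. carry_out: Moves the arm, as the interface text tells. Its arguments: {"type":"object","properties":{"commands":{"type":"string"},"jaw":{"type":"number"},"force":{"type":"number"}},"required":["commands"]}

```bash
mkdir -p pics; python3 - <<'E'
from workcell import arm
import cv2
for n in("side","top"):
    cv2.imwrite(f"pics/{n}0.png",cv2.resize(arm.snapshot(n),(800,600),interpolation=cv2.INTER_CUBIC))
    m=arm.camera_model(n);print(m["camera_matrix"],m["world_from_camera"])
s=arm.state();print(s["time"],s["position"],s["eef_rot"])
E
```

```text
[[432.82339329   0.         259.87733932]
 [  0.         432.82339329 189.46782118]
 [  0.           0.           1.        ]] [[-0.99526475 -0.08021769  0.05489265  0.47276888]
 [-0.09623881  0.73396023 -0.67233955  0.75780738]
 [ 0.01364451 -0.67443865 -0.7382048   1.03836655]
 [ 0.          0.          0.          1.        ]]
[[387.48367528   0.         258.40492895]
 [  0.         387.48367528 191.97399322]
 [  0.           0.           1.        ]] [[-0.0229878  -0.99696645  0.07436032  0.46061345]
 [-0.99936465  0.02494203  0.02545946 -0.09911009]
 [-0.02723692 -0.07372782 -0.99690639  1.18989427]
 [ 0.          0.          0.          1.        ]]
0.1 [0.2463059  0.68143077 0.21037031] [-5.00654145e-05  1.72524421e-01  9.85005015e-01 -6.65150112e-04]
```

View pics/side0.png

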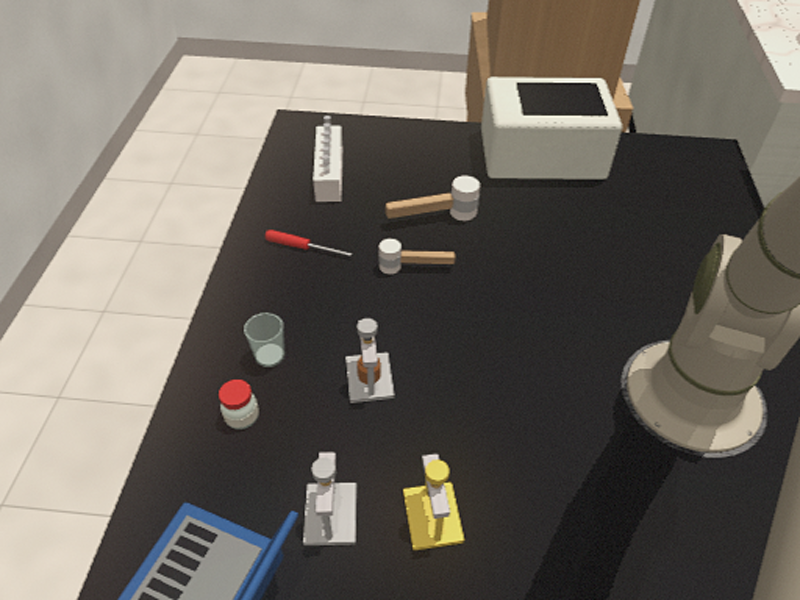

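View pics/top0.png

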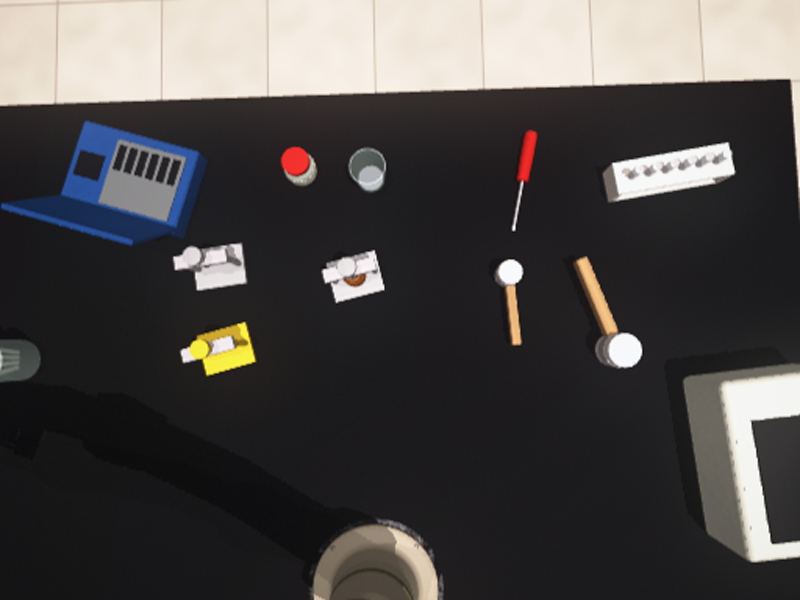

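Candidates, by top-picture pixel:
- **Mallets:** small at (509,272), large at (620,350). I choose the small one.
- **Presses:** one with amber bottle at (350,270), empty white one at (205,262), yellow decoy at (220,348). I choose the one with the bottle.

Next is a close crop to check both choices.

```bash
cat > h.py <<'E'
import numpy as np
from workcell import arm
def px2w(n,u,v,z,m=None):
    m=m or arm.camera_model(n);T=m["world_from_camera"]
    d=T[:3,:3]@np.linalg.solve(m["camera_matrix"],[u,v,1]);c=T[:3,3]
    return c+d*(z-c[2])/d[2]
E
python3 - <<'E'
import cv2,numpy as np
from workcell import arm
t=arm.snapshot("top");s=arm.snapshot("side")
f=lambda im,x,y:cv2.resize(im[y:y+60,x:x+80],(400,300),interpolation=cv2.INTER_CUBIC)
# rows: top mallet(x290,y160) top press(x190,y150); side mallet(x225,y140) side press(x200,y200)
cv2.imwrite("pics/c.png",np.vstack([np.hstack([f(t,290,162),f(t,190,150)]),np.hstack([f(s,225,140),f(s,200,198)])]))
E
```

```text
(no output)
```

View pics/c.png

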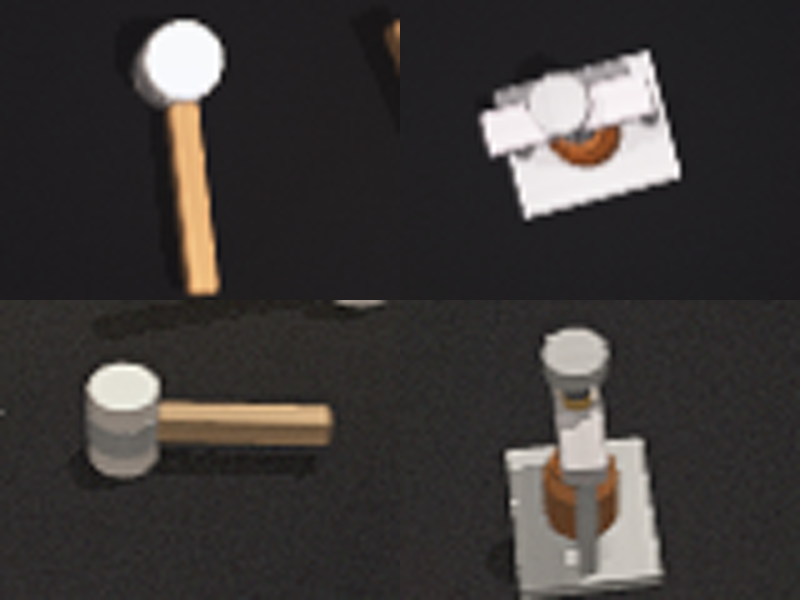

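The crop confirms the small mallet: head top at (183,60) and handle to (202,293) in the top view. It also shows amber glass under the chosen press, with its cap at (560,103) in the top view and (575,350) in the side view.

```bash
python3 - <<'E'
from h import *
from scipy.spatial.transform import Rotation as R
np.set_printoptions(precision=4,suppress=True)
o=.5*4/5*0-0.4
for n,l in(("top",[(326.6,174,.064),(326.8,182.6,.044),(330.4,220.6,.044),(222,170.6,.156)]),("side",[(249.8,157.4,.064),(257,161.5,.044),(291,162.5,.044),(235,208,.156)])):
    for u,v,z in l: print(n,px2w(n,u+o,v+o,z))
s=arm.state();print(s["position"],R.from_quat(np.roll(s["eef_rot"],-1)).as_matrix(),s["joints"],s["time"])
E
```

```text
top [ 0.5933 -0.269   0.064 ]
top [ 0.57   -0.2716  0.044 ]
top [ 0.4578 -0.2781  0.044 ]
top [0.599  0.0251 0.156 ]
side [ 0.5932 -0.2691  0.064 ]
side [ 0.5697 -0.2732  0.044 ]
side [ 0.4575 -0.2809  0.044 ]
side [0.5989 0.0264 0.156 ]
[0.2463 0.6816 0.2106] [[-0.9405  0.3399 -0.0002]
 [ 0.3399  0.9405 -0.0009]
 [-0.0001 -0.0009 -1.    ]] [-1.3007  0.5998 -0.0025  1.5998  0.0018  0.9429 -0.0798] 0.2
```

```bash
cat >> h.py <<'E'
def yaw(s):
    w,x,y,z=s["eef_rot"];return np.arctan2(2*(x*y+w*z),1-2*(y*y+z*z))
def plan(wps,step=55,dturn=10):
    """wps: (x,y,z,yaw deg); rows in tool axes as they stand before each row's turn (tool down)"""
    s=arm.state();p=np.array(s["position"]);a=yaw(s);out=[]
    for x,y,z,t in wps:
        d=(np.array([x,y,z])-p)*1000;tu=-((np.degrees(np.radians(t)-a)+180)%360-180)
        n=max(1,int(np.ceil(max(np.linalg.norm(d)/step,abs(tu)/dturn))))
        for i in range(n):
            c,q=np.cos(a),np.sin(a);v=d/n
            out.append("%.0f %.0f %.0f %.1f"%(c*v[0]+q*v[1],q*v[0]-c*v[1],-v[2],tu/n));a-=np.radians(tu/n)
        p=np.array([x,y,z])
    for i in range(0,len(out),5):print("; ".join(out[i:i+5]))
def st():
    s=arm.state();print(round(s["time"],2),np.round(s["position"],4),round(np.degrees(yaw(s)),2),np.round(s["ft_force"],1),s["finger_gap"],s["grip_force"],np.round(s["eef_rot"],4))
E
python3 - <<'E'
from h import *
st()
R=[[-.9405,.3399],[.3399,.9405]]
plan([(.6,.3,.26,80),(.5484,-.2725,.2,4.4)])
E
```

```text
0.2 [0.2463 0.6816 0.2106] 160.13 [ 0.2 -0.2  0. ] 1.001394090114212 0.0 [-0.000e+00  1.725e-01  9.850e-01 -5.000e-04]
-46 -24 -5 8.0; -49 -17 -5 8.0; -51 -10 -5 8.0; -52 -3 -5 8.0; -52 4 -5 8.0
-51 11 -5 8.0; -49 18 -5 8.0; -46 25 -5 8.0; -42 31 -5 8.0; -37 37 -5 8.0
-52 4 5 6.9; -51 11 5 6.9; -50 17 5 6.9; -47 22 5 6.9; -44 28 5 6.9
-40 33 5 6.9; -36 38 5 6.9; -31 42 5 6.9; -26 45 5 6.9; -21 48 5 6.9
-15 50 5 6.9
```

{"name": "carry_out", "arguments": {
  "commands": "-46 -24 -5 8; -49 -17 -5 8; -51 -10 -5 8; -52 -3 -5 8; -52 4 -5 8",
  "jaw": 0
}}

```text
time: 0.82
position: [0.424, 0.4897, 0.2363]
eef_rot: [-0.0, 0.501, 0.865, 0.0]
ft_force: [0.5, 1.4, 0.2]
finger_gap: 1.0
grip_force: 0.0
```

{"name": "carry_out", "arguments": {
  "commands": "-51 11 -5 8; -49 18 -5 8; -46 25 -5 8; -42 31 -5 8; -37 37 -5 8"
}}

```text
time: 1.45
position: [0.6007, 0.2975, 0.2613]
eef_rot: [-0.0, 0.767, 0.642, 0.0]
ft_force: [0.4, 1.4, -1.5]
finger_gap: 0.997
grip_force: 0.0
```

```bash
python3 - <<'E'
from h import *
st()
plan([(.5484,-.2725,.2,4.4)])
E
```

```text
1.45 [0.6007 0.2975 0.2613] 79.88 [ 0.4  1.4 -1.5] 0.9965592892680878 0.0 [-1.000e-04  7.667e-01  6.420e-01  0.000e+00]
-52 4 6 6.9; -51 11 6 6.9; -49 17 6 6.9; -47 22 6 6.9; -44 28 6 6.9
-40 33 6 6.9; -36 37 6 6.9; -31 42 6 6.9; -26 45 6 6.9; -21 48 6 6.9
-15 50 6 6.9
```

{"name": "carry_out", "arguments": {
  "commands": "-52 4 6 6.9; -51 11 6 6.9; -49 17 6 6.9; -47 22 6 6.9; -44 28 6 6.9"
}}

```text
time: 2.08
position: [0.5767, 0.038, 0.231]
eef_rot: [-0.0, 0.922, 0.386, 0.0]
ft_force: [0.2, -0.9, -0.5]
finger_gap: 0.999
grip_force: 0.0
```

{"name": "carry_out", "arguments": {
  "commands": "-40 33 6 6.9; -36 37 6 6.9; -31 42 6 6.9; -26 45 6 6.9; -21 48 6 6.9"
}}

```text
time: 2.7
position: [0.5537, -0.2209, 0.201]
eef_rot: [-0.0, 0.995, 0.095, 0.0]
ft_force: [0.2, 1.5, 0.0]
finger_gap: 1.0
grip_force: 0.0
```

{"name": "carry_out", "arguments": {
  "commands": "-15 50 6 6.9; 0 0 0 0; 0 0 0 0"
}}

```text
time: 3.08
position: [0.5488, -0.2709, 0.1948]
eef_rot: [-0.0, 0.999, 0.037, -0.0]
ft_force: [0.2, 1.0, 0.1]
finger_gap: 1.0
grip_force: 0.0
```

```bash
python3 - <<'E'
from h import *
import cv2
st()
m=arm.camera_model("wrist")
im=arm.snapshot("wrist")
T=m["world_from_camera"]
for p in [(.5933,-.2691,.064),(.5484,-.2725,.044),(.4577,-.2795,.044)]:
    c=np.linalg.inv(T)@np.r_[p,1];q=m["camera_matrix"]@c[:3];q=q[:2]/q[2];print(q*800/512)
    cv2.drawMarker(im,tuple(int(round(v)) for v in q),(0,0,255),0,8,1)
cv2.imwrite("pics/w.png",cv2.resize(im,(800,600),interpolation=cv2.INTER_CUBIC))
plan([(.5484,-.2725,.032,4.4)],30)
E
```

```text
3.08 [ 0.5488 -0.2709  0.1948] 4.27 [0.2 1.  0.1] 1.0004114035351046 0.0 [-4.000e-04  9.993e-01  3.730e-02 -2.000e-04]
[404.90100463 209.43330486]
[404.68180061 274.47623958]
[404.7276628  397.81735837]
-0 0 27 -0.0; -0 0 27 -0.0; -0 0 27 -0.0; -0 0 27 -0.0; -0 0 27 -0.0
-0 0 27 -0.0
```

View pics/w.png

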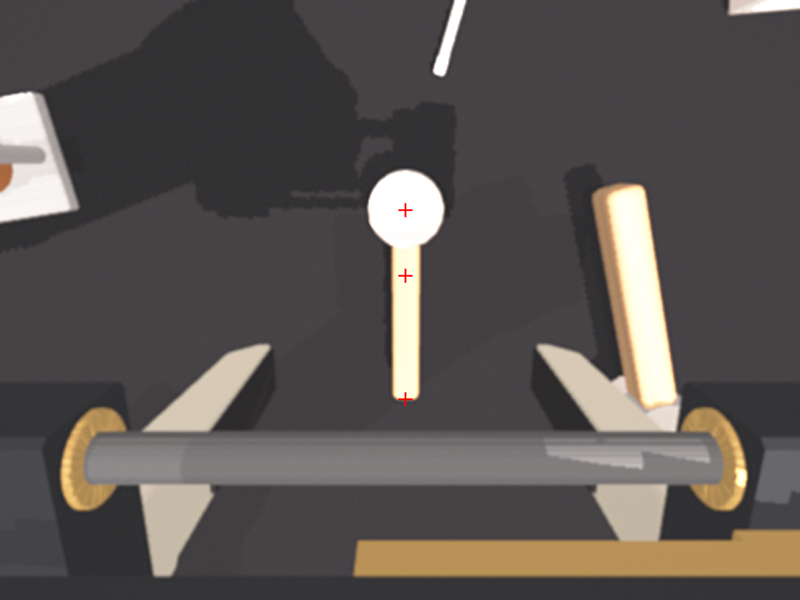

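The red marks, projected from my estimate, sit on the small mallet's head centre (405,210) and along its handle to the end at (405,398). The pose is confirmed, so I descend.

{"name": "carry_out", "arguments": {
  "commands": "0 1 40 0; 0 0 40 0; 0 0 40 0; 0 0 30 0; 0 0 13 0"
}}

```text
time: 3.75
position: [0.5489, -0.2704, 0.0308]
eef_rot: [-0.001, 0.999, 0.038, -0.001]
ft_force: [-0.4, -0.2, 0.4]
finger_gap: 1.003
grip_force: 0.0
```

{"name": "carry_out", "arguments": {
  "commands": "0 0 0 0; 0 0 0 0; 0 0 0 0; 0 0 0 0; 0 0 0 0",
  "jaw": 1,
  "force": 45
}}

```text
time: 4.38
position: [0.549, -0.2725, 0.0325]
eef_rot: [0.0, 0.999, 0.037, 0.0]
ft_force: [-0.1, -0.3, -0.3]
finger_gap: 0.513
grip_force: 0.0
```

{"name": "carry_out", "arguments": {
  "commands": "0 0 0 0; 0 0 0 0"
}}

```text
time: 4.62
position: [0.5489, -0.2725, 0.0321]
eef_rot: [0.0, 0.999, 0.037, 0.0]
ft_force: [0.6, 0.3, -0.4]
finger_gap: 0.296
grip_force: 0.0
```

{"name": "carry_out", "arguments": {
  "commands": "0 0 0 0; 0 0 0 0; 0 0 0 0"
}}

```text
time: 5.0
position: [0.5489, -0.2725, 0.0321]
eef_rot: [0.0, 0.999, 0.037, 0.0]
ft_force: [-0.8, -0.2, 0.3]
finger_gap: 0.18
grip_force: 45.0
```

{"name": "carry_out", "arguments": {
  "commands": "0 0 -5 0; 0 0 -15 0; 0 0 -35 0; 0 0 -50 0; 0 0 -50 0"
}}

```text
time: 5.62
position: [0.5484, -0.2724, 0.1894]
eef_rot: [0.0, 0.999, 0.037, -0.0]
ft_force: [0.2, -0.4, -2.3]
finger_gap: 0.178
grip_force: 45.0
```

```bash
python3 - <<'E'
from h import *
import cv2
st()
cv2.imwrite("pics/g.png",cv2.resize(arm.snapshot("side")[90:270,160:400],(800,600),interpolation=cv2.INTER_CUBIC))
c,s=np.cos(np.radians(4.3)),np.sin(np.radians(4.3))
print(.599-.0448*c,.0257-.0448*s)
plan([(.599-.0448*c,.0257-.0448*s,.225,4.3)],40)
E
```

```text
5.62 [ 0.5484 -0.2724  0.1894] 4.21 [ 0.2 -0.4 -2.3] 0.17805923150750577 44.99900758266449 [ 0.000e+00  9.993e-01  3.670e-02 -2.000e-04]
0.5543261060180747 0.022340953038180518
3 -37 -4 -0.0; 3 -37 -4 -0.0; 3 -37 -4 -0.0; 3 -37 -4 -0.0; 3 -37 -4 -0.0
3 -37 -4 -0.0; 3 -37 -4 -0.0; 3 -37 -4 -0.0
```

View pics/g.png

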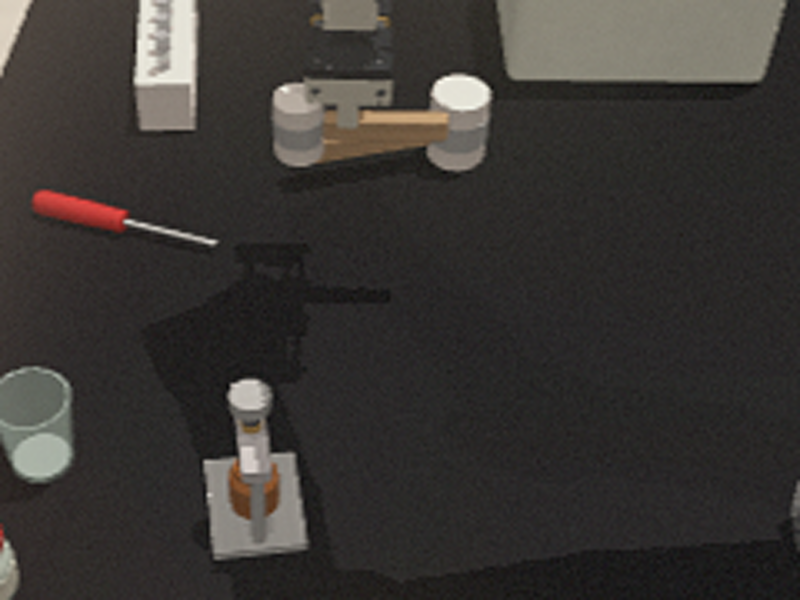

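The side crop shows the mallet held level, with its head at (298,125) beside the fingers. I carry it over the press with a firmer grip.

{"name": "carry_out", "arguments": {
  "commands": "3 -20 -7 0; 3 -40 -7 0; 3 -45 -7 0; 3 -45 -7 0; 3 -45 -7 0",
  "force": 60
}}

```text
time: 6.3
position: [0.549, -0.0755, 0.223]
eef_rot: [-0.0, 0.999, 0.037, 0.0]
ft_force: [0.4, 1.1, -2.7]
finger_gap: 0.18
grip_force: 60.0
```

{"name": "carry_out", "arguments": {
  "commands": "3 -40 0 0; 3 -30 0 0; 3 -20 0 0; 3 -9 0 0; 0 0 0 0"
}}

```text
time: 6.92
position: [0.5543, 0.0225, 0.2223]
eef_rot: [0.0, 0.999, 0.037, 0.0]
ft_force: [-0.8, -0.7, -3.1]
finger_gap: 0.176
grip_force: 60.0
```

```bash
python3 - <<'E'
from h import *
import cv2
a=arm.snapshot("side")[140:275,160:340]
st()
plan([(.5543,.0223,.195,4.3)],10)
cv2.imwrite("pics/p.png",cv2.resize(a,(800,600),interpolation=cv2.INTER_CUBIC))
E
```

```text
6.97 [0.5542 0.0218 0.2223] 4.18 [ 0.  -0.5 -2.5] 0.18149980311270175 59.99857485294342 [3.000e-04 9.993e-01 3.650e-02 1.000e-04]
0 -0 9 -0.0; 0 -0 9 -0.0; 0 -0 9 -0.0
```

View pics/p.png

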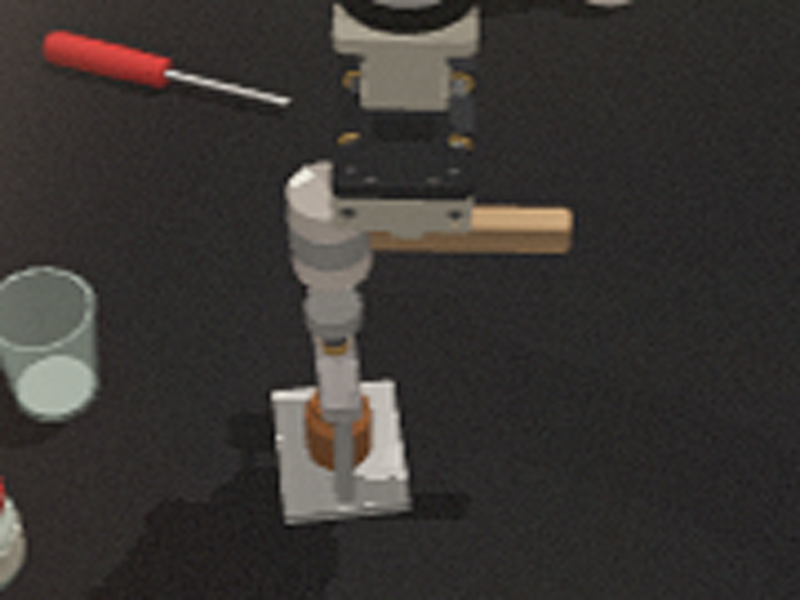

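The head, at (330,240), hangs just over the cap at (333,305). I press down in steps and watch the force.

{"name": "carry_out", "arguments": {
  "commands": "0 0 10 0; 0 0 10 0; 0 0 9 0; 0 0 4 0; 0 0 0 0"
}}

```text
time: 7.6
position: [0.5541, 0.0225, 0.1889]
eef_rot: [0.0, 0.999, 0.037, -0.0]
ft_force: [1.0, -1.3, -1.7]
finger_gap: 0.182
grip_force: 60.0
```

{"name": "carry_out", "arguments": {
  "commands": "0 0 2 0; 0 0 2 0; 0 0 2 0; 0 0 0 0; 0 0 0 0"
}}

```text
time: 8.22
position: [0.5542, 0.0227, 0.1833]
eef_rot: [0.0, 0.999, 0.037, 0.0]
ft_force: [-1.0, 0.0, 0.2]
finger_gap: 0.177
grip_force: 60.0
```

{"name": "carry_out", "arguments": {
  "commands": "0 0 2 0; 0 0 2 0; 0 0 2 0; 0 0 0 0; 0 0 0 0"
}}

```text
time: 8.85
position: [0.5541, 0.0227, 0.1771]
eef_rot: [0.0, 0.999, 0.037, 0.0]
ft_force: [-2.6, -1.5, 3.1]
finger_gap: 0.179
grip_force: 60.0
```

{"name": "carry_out", "arguments": {
  "commands": "0 0 1.5 0; 0 0 1.5 0; 0 0 0 0; 0 0 0 0"
}}

```text
time: 9.35
position: [0.5541, 0.0227, 0.1741]
eef_rot: [0.0, 0.999, 0.037, -0.0]
ft_force: [-3.2, -1.6, 3.8]
finger_gap: 0.184
grip_force: 60.0
```

{"name": "carry_out", "arguments": {
  "commands": "0 0 1 0; 0 0 1 0; 0 0 0 0; 0 0 0 0"
}}

```text
time: 9.85
position: [0.554, 0.0227, 0.1722]
eef_rot: [-0.0, 0.999, 0.037, -0.0]
ft_force: [-3.6, -1.2, 6.8]
finger_gap: 0.181
grip_force: 60.0
```

```bash
python3 - <<'E'
from h import *
import cv2
a=arm.snapshot("side")[170:275,180:320]
st()
cv2.imwrite("pics/q.png",cv2.resize(a,(800,600),interpolation=cv2.INTER_CUBIC))
E
```

```text
9.9 [0.5539 0.0227 0.1722] 4.23 [-2.9 -2.   6.9] 0.1810343788537699 60.004448890686035 [-1.000e-04  9.993e-01  3.690e-02 -1.000e-04]
```

View pics/q.png

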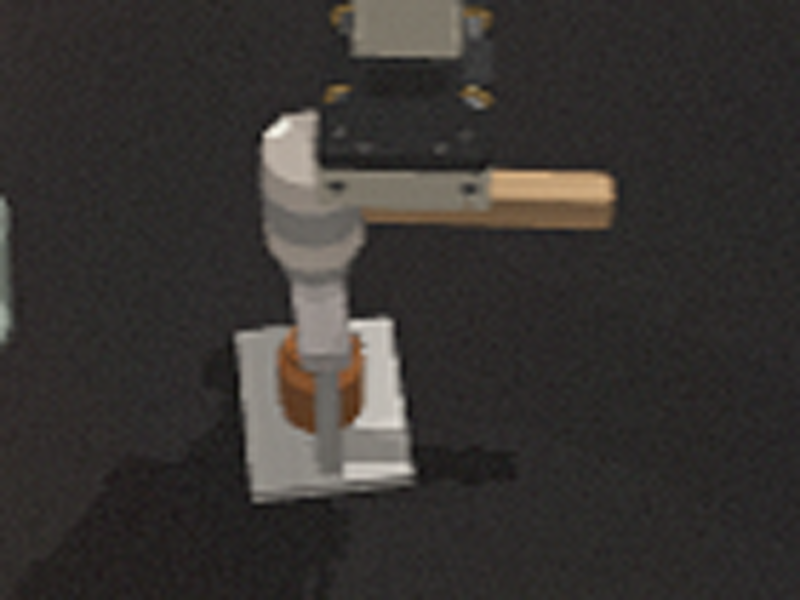

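The mallet is level and the cap is down near the beam, with about 9.5 N on it and no firm stop yet. I keep pressing until the force jumps.

{"name": "carry_out", "arguments": {
  "commands": "0 0 1 0; 0 0 1 0; 0 0 0 0; 0 0 0 0"
}}

```text
time: 10.4
position: [0.5529, 0.0225, 0.1707]
eef_rot: [-0.001, 0.999, 0.037, -0.001]
ft_force: [-8.8, -1.4, 17.0]
finger_gap: 0.184
grip_force: 60.0
```

{"name": "carry_out", "arguments": {
  "commands": "0 0 1 0; 0 0 1 0; 0 0 0 0; 0 0 0 0"
}}

```text
time: 10.9
position: [0.5517, 0.0223, 0.1692]
eef_rot: [-0.001, 0.999, 0.037, -0.002]
ft_force: [-14.4, -2.0, 28.6]
finger_gap: 0.182
grip_force: 60.0
```

The force jumped to about 31 N, which is the firm stop. I lift off and check the mallet's tilt and the stopper.

{"name": "carry_out", "arguments": {
  "commands": "0 0 -3 0; 0 0 -6 0; 0 0 -10 0; 0 0 -15 0; 0 0 -20 0"
}}

```text
time: 11.52
position: [0.554, 0.0231, 0.2228]
eef_rot: [0.0, 0.999, 0.037, -0.0]
ft_force: [0.2, -1.4, -1.5]
finger_gap: 0.176
grip_force: 60.0
```

{"name": "carry_out", "arguments": {
  "commands": "0 20 0 0; 0 40 0 0; 0 40 0 0; 0 25 0 0; 0 0 0 0"
}}

```text
time: 12.15
position: [0.5634, -0.104, 0.2229]
eef_rot: [0.0, 0.999, 0.035, 0.0]
ft_force: [0.8, 0.4, -2.1]
finger_gap: 0.179
grip_force: 60.0
```

```bash
python3 - <<'E'
from h import *
import cv2
a=arm.snapshot("side")[120:255,180:360];b=arm.snapshot("top")[130:265,180:360]
st()
cv2.imwrite("pics/r.png",np.hstack([cv2.resize(i,(400,600)if 0 else (400,300),interpolation=cv2.INTER_CUBIC) for i in(a,b)]))
plan([(.5484,-.2725,.1,4.3)],45)
E
```

```text
12.25 [ 0.5634 -0.1012  0.2223] 4.24 [ 0.6  0.8 -2.8] 0.1796272765367923 59.998764395713806 [-3.000e-04  9.993e-01  3.700e-02 -0.000e+00]
-6 34 24 -0.0; -6 34 24 -0.0; -6 34 24 -0.0; -6 34 24 -0.0; -6 34 24 -0.0
```

View pics/r.png

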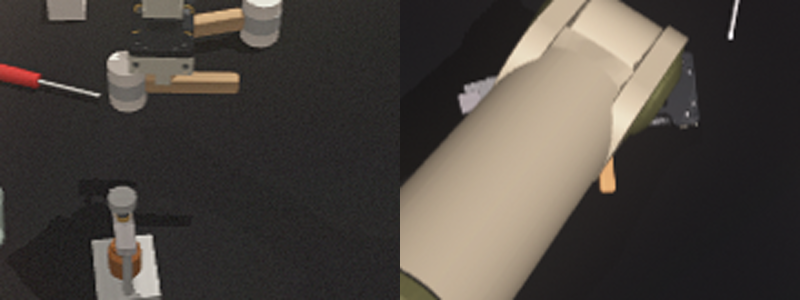

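The ram has sprung back up, with its cap at (122,197), and the mallet is still level at (125,80). I return it to where it stood.

{"name": "carry_out", "arguments": {
  "commands": "-6 30 20 0; -6 38 26 0; -6 38 26 0; -6 38 26 0; -6 26 23 0"
}}

```text
time: 12.88
position: [0.5464, -0.2738, 0.1002]
eef_rot: [-0.0, 0.999, 0.037, -0.0]
ft_force: [0.9, -0.3, -2.1]
finger_gap: 0.178
grip_force: 60.0
```

{"name": "carry_out", "arguments": {
  "commands": "0 0 25 0; 0 0 20 0; 0 0 12 0; 0 0 7 0; 0 0 0 0"
}}

```text
time: 13.5
position: [0.5461, -0.2733, 0.0371]
eef_rot: [-0.0, 0.999, 0.037, -0.0]
ft_force: [-0.8, 0.4, -2.9]
finger_gap: 0.181
grip_force: 60.0
```

{"name": "carry_out", "arguments": {
  "commands": "0 0 2 0; 0 0 1 0; 0 0 0 0; 0 0 0 0"
}}

```text
time: 14.0
position: [0.546, -0.2737, 0.0343]
eef_rot: [0.0, 0.999, 0.037, 0.0]
ft_force: [0.3, -0.7, -2.1]
finger_gap: 0.18
grip_force: 60.0
```

{"name": "carry_out", "arguments": {
  "commands": "0 0 1 0; 0 0 0 0; 0 0 0 0"
}}

```text
time: 14.38
position: [0.5459, -0.2737, 0.0331]
eef_rot: [0.0, 0.999, 0.037, 0.0]
ft_force: [0.4, -0.1, -1.6]
finger_gap: 0.178
grip_force: 60.0
```

{"name": "carry_out", "arguments": {
  "commands": "0 0 1 0; 0 0 0 0; 0 0 0 0"
}}

```text
time: 14.75
position: [0.5459, -0.2737, 0.0322]
eef_rot: [0.0, 0.999, 0.037, 0.0]
ft_force: [-2.6, 0.1, -1.9]
finger_gap: 0.178
grip_force: 60.0
```

{"name": "carry_out", "arguments": {
  "commands": "0 0 0.5 0; 0 0 0 0; 0 0 0 0; 0 0 0 0",
  "force": 4
}}

```text
time: 15.25
position: [0.5458, -0.2738, 0.0318]
eef_rot: [-0.0, 0.999, 0.037, -0.0]
ft_force: [-3.3, 0.2, 5.4]
finger_gap: 0.193
grip_force: 4.0
```

{"name": "carry_out", "arguments": {
  "commands": "0 0 0 0; 0 0 0 0; 0 0 0 0; 0 0 0 0; 0 0 0 0",
  "jaw": 0.4
}}

```text
time: 15.88
position: [0.546, -0.2737, 0.0316]
eef_rot: [0.0, 0.999, 0.037, 0.0]
ft_force: [-0.7, -0.0, -0.3]
finger_gap: 0.597
grip_force: 0.0
```

{"name": "carry_out", "arguments": {
  "commands": "0 0 -15 0; 0 0 -40 0; 0 0 -50 0; 0 0 -50 0; 0 0 -20 0"
}}

```text
time: 16.5
position: [0.5465, -0.2745, 0.2106]
eef_rot: [0.001, 0.999, 0.037, 0.002]
ft_force: [0.6, 0.5, -0.1]
finger_gap: 0.602
grip_force: 0.0
```

{"name": "carry_out", "arguments": {
  "commands": "0 60 0 0; 0 60 0 0; 0 40 0 0; 0 0 0 0"
}}

```text
time: 17.0
position: [0.5561, -0.437, 0.2077]
eef_rot: [0.001, 0.999, 0.035, -0.0]
ft_force: [0.6, 0.5, 0.4]
finger_gap: 0.598
grip_force: 0.0
```

```bash
python3 - <<'E'
from h import *
import cv2
t=arm.snapshot("top");s=arm.snapshot("side")
st()
f=lambda im,x,y:cv2.resize(im[y:y+60,x:x+80],(400,300),interpolation=cv2.INTER_CUBIC)
cv2.imwrite("pics/z.png",np.vstack([np.hstack([f(t,290,162),f(t,190,150)]),np.hstack([f(s,225,140),f(s,200,198)])]))
E
```

```text
17.1 [ 0.5573 -0.433   0.2071] 4.18 [ 0.7 -0.   0.3] 0.6033963331590314 0.0 [-2.000e-04  9.993e-01  3.650e-02 -0.000e+00]
```

View pics/z.png

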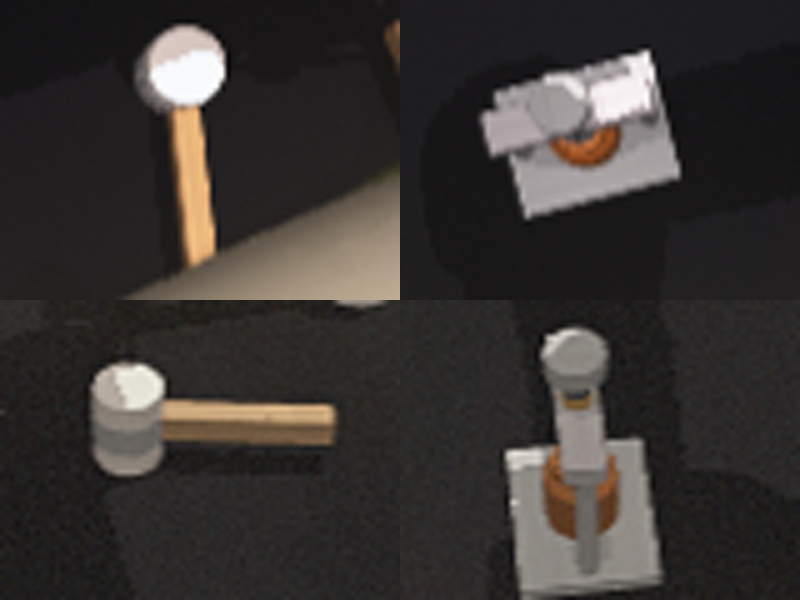

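The mallet stands on its head where it was found, and the press is unmoved with its plunger back up. I hand in.

```bash
python3 -c "
from workcell import arm
print(arm.finish_job())"
```

```text
the job is handed in; nothing more can be done
None
```

The job is handed in at about 17 s: I pressed the loaded press's plunger with the mallet head until the force jumped to about 31 N at its firm stop, then stood the mallet back on its head and released it; the stopper being home is inferred from that stop, since the beam hid it from the cameras.

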